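# Make up two ski-waxing kits

## Task

Make up two ski-waxing kits: in the red tackle box, the bamboo brush goes in the larger compartment and the full-length bar of wax in the smaller; in the metal tray, the cork block goes in the compartment at the handle end and the steel groove scraper in the other. Set each thing down flat on the bottom of its compartment, the same way up as it lay (the brush on its bristles), without dropping it in. Leave the short stub of wax and the cup where they are.

Things in the scene. Friction and masses are not known exactly. Their poses are not given: they have to be found in the camera images.
- tackle_box: Open red plastic tackle box, lid off, 240 (x) x 140 (y) x 30 mm high, fixed. Origin: centre of underside. Walls and floor 3 mm thick: inner floor 3 mm above the origin. A divider as high as the walls, parallel to y at x = -28 to -25 mm, makes two compartments, each 134 mm wide in y: the larger x = -25 to +117 mm, the smaller x = -117 to -28 mm.
- tray: Open aluminium tray, 240 (x) x 140 (y) x 22 mm high, fixed. Origin: centre of underside, handle not counted. Walls, floor and divider 3 mm thick: inner floor 3 mm above the origin. Flat loop handle, 90 mm wide, out 38 mm from the -x end at rim height. Divider parallel to y at x = 0: handle-end compartment x = -117 to -1.5 mm, the other +1.5 to +117 mm, each 134 mm in y.
- brush: Bamboo brush for skis: a rounded bamboo block 105 (x) x 50 (y) x 20 mm on 20 mm of stiff bristles (94 x 40 mm), 40 mm high in all, standing on its bristles; origin at the centre of the underside, z up. The block, at 20 to 40 mm of height, is the part to grip. About 120 g.
- wax_bar: Full-length bar of orange ski wax, 70 (x) x 36 (y) x 28 mm high; origin at the centre of the underside, z up. About 70 g.
- wax_stub: Worn short stub of the same orange wax, 38 (x) x 36 (y) x 28 mm high; origin at the centre of the underside, z up. It belongs to neither kit and stays where it is.
- cork: Block of natural cork for polishing, 80 (x) x 45 (y) x 35 mm high; origin at the centre of the underside, z up. About 40 g.
- scraper: Stainless-steel groove scraper lying flat, 100 mm long in x: handle bar 70 (x) x 16 (y) x 12 mm high, centred on the origin; flat round head 26 mm across, 6 mm high, at the -x end; 8 mm wide, 6 mm high tip at the +x end. Origin under the middle of the handle bar, z up. About 90 g.
- cup: Clear plastic cup, 72 mm across its mouth, 65 mm high, empty and upright; origin at the centre of its underside. A bystander, to be left alone.
There are look-alikes about, which are no part of the job. Of the things shaped like the scraper, the stainless one is meant. Leave any pink look-alike of the wax_bar alone.

How it is judged:
By the outcome, as a careful person would: the job done as asked, in the order asked, and still so for the second after the job is handed in, with the robot touching nothing.
It also fails if it takes over 106 s, if anything falls off the work surface, if the arm or the gripper's body presses on something with over 40 N, if the wrist force passes 120 N, or if a joint passes its speed limit or range.

## Robot

A 6-joint arm with a two-finger parallel gripper is mounted at the origin on the work surface. World frame = base frame: x ahead of the robot, y to its left, z up, the work surface at z = 0. Lengths are in mm, angles in rad, forces in N, time in s.
With the tool pointing down it reaches from about 400 to 925 mm from the base axis. Payload 12.5 kg.
Tool frame: the origin (TCP) lies between the finger pads; the fingertips stand 19 mm ahead of it and the grasp point (between the pads) is the TCP (env.nose_length is the distance from the TCP to the fingertips, in mm); z points along the fingers, y is the line along which they close (so a half turn about z gives the same grasp; the last joint's range is limited). The gripper opens to 95 mm and grips with 3 to 60 N. Pads are 20 mm wide; open, the fingers measure 119 mm over their backs; the gripper's body (75 mm by 180 mm) begins 59 mm behind the grasp point.
Start: joints at [1.215, 0.491, 1.559, -0, 1.092, -0.106], TCP at [154.488, 605.622, 233.661] pointing down, gripper open.
Joint ranges: [-3.1, 3.1], [-0.84, 2.19], [0.05, 2.79], [-1.13, 4.28], [0.06, 2.93], [-2.69, 2.69]. Speed limits (rad/s): [2.22, 2.22, 2.79, 3.14, 3.14, 3.14].

## Interface

Orientations are given as [roll, pitch, yaw] about the fixed x, y, z axes, in that order (R = Rz(yaw) Ry(pitch) Rx(roll)).
In Python, from cell import env gives the robot as it stands. The module is installed in compiled form; this text tells all that it offers.
- The arm moves only by the tool drive_tool, never from a script. Its argument "rows" is a list that holds one entry, the list of rows, each a list of 7 numbers: the shift along the tool's x, y, z scaled (see below), then the turn, a rotation vector about the tool's x, y, z scaled (see below), then the opening, from 0 (shut) to 1 (fully open). In form: [[[tx, ty, tz, ax, ay, az, jaw], ...]]. A call has 1 to 5 rows; each row shifts and turns the commanded pose from where the row before left it, along the tool's axes as they then stand; what a row does not reach is not made up. The controller multiplies each number of a shift by 250 mm and each number of a turn by 180 degrees. A row lasts 1/8 s, in which the tool goes at most 62.5 mm and 10.7 degrees, less where a joint would pass 70% of its speed; a pose out of reach is approached as far as the arm can. A call with a number of a shift or a turn outside -1 to 1 is refused whole. A call with a gripper value outside its range is refused whole. The fingers move at their own pace and stop on an object; the grip force is fixed at half the most. Time passes only in rows, so rows that do not move let the fingers close. It gives the time, the measured TCP pose, the force, the opening and the grip force at its end, in the units of the state.
- env.state(): the state, without advancing time (a new reading comes with each control period).
- env.read_camera(name): name is "scene" or "side" or "wrist"; returns a dict with "color" (384x512x3 uint8, blue, green, red), "camera_matrix" (3x3 intrinsics, pixels), "k1" (the pictures are not rectified: a ray, as slopes to the right and down, at radius r is drawn at 1 + k1 r^2 times it, then the intrinsics apply), "pose" (4x4, takes a point from camera to world coordinates). Camera axes: x right, y up, looking along -z (the intrinsics and any distortion apply to the point x, -y, -z); pixel columns grow to the right and rows downward; lengths in mm; the calibration is good to about 2 mm. A picture is of the moment at which its call begins. There is no depth.
- env.job_done(): hands the job in; it is judged then, once.
Trained networks look in a picture, given as the dict that the camera call returned (one of the last four; its "shot" number tells which), for a name from the list of things; names that differ only in an ending like _2 or _b are one class to them, and where a whole thing is asked for, a point or a joint stands for the part that bears it (a point fixed in the world has none). Each returns a list of dicts, best first, with "score" (0 to 1); they miss things now and then, are a little off and sometimes report something else, mostly with a low value. They report only what shows in the picture. A call takes as long as a camera call. They do not tell look-alikes from the thing itself.
- env.search_frame(name, picture): "at" ([x, y, z] in mm, in the coordinates of the camera as it stood for that picture, good to about 4 mm: the middle of the surface that is visible of it).
- env.place_of(name, picture): "at" ([x, y, z] in mm, in the coordinates of the camera as it stood for that picture, good to about 4 mm: a listed point, or the origin of a listed thing).
The state is a dict: "t": time; "joints": joint angles; "qvel": joint speeds; "tau": joint torques, N m; "eef_pos": TCP position; "tcp_rot": TCP orientation; "ft_force": force on the tool from outside, world axes, zero at the start; "moment": the same for the moment, N m; "opening": opening from 0.0 (shut) to 1.0 (fully open); "grip_force": force on a finger pad.
Only numpy, scipy, OpenCV 4.12 (cv2) and the standard library are available. Lean on these libraries where they do the work, as an engineer would, in place of code of your own. Each camera call takes 0.05 s, during which the arm holds its last target. There are 200 camera calls.

## Working session

There is one attempt and no reset: what is moved stays moved. The work goes in short steps, Python scripts to look and compute and a tool call to move; the robot and the scene stay as the last step left them, time stands still between calls to the robot, and variables do not carry over. Pictures are saved under pics/ and viewed, at most 15 in all, crops included, and the job is handed in when it is done.

Besides the shell and the picture viewer there is one more tool, called after "Call:" as name(argument=value, ...), one argument or row to a line, values as JSON. drive_tool: Moves the arm, as the interface text tells. Its arguments: {"type":"object","properties":{"rows":{"type":"array","items":{"type":"array","items":{"type":"array","items":{"type":"number","minimum":-1,"maximum":1}}}}},"required":["rows"]}

```bash
mkdir -p pics; cat > h.py <<'E'
import numpy as np, cv2
from cell import env
NAMES=["tackle_box","tray","brush","wax_bar","wax_stub","cork","scraper","cup"]
def w(p,at): return (p["pose"]@np.r_[at,1])[:3]
def pix(p,X):
    c=np.linalg.inv(p["pose"])@np.r_[X,1]; s=np.array([c[0],-c[1]])/-c[2]
    s=s*(1+p["k1"]*(s@s)); K=np.array(p["camera_matrix"]); return (K[:2,:2]@s+K[:2,2])
def ray(p,u,z):
    K=np.array(p["camera_matrix"]); d=np.linalg.inv(K[:2,:2])@(np.array(u,float)-K[:2,2]); s=d.copy()
    for _ in range(20): s=d/(1+p["k1"]*(s@s))
    r=p["pose"][:3,:3]@np.array([s[0],-s[1],-1]); o=p["pose"][:3,3]
    return o+r*(z-o[2])/r[2]
E
python3 - <<'E'
from h import *
print(env.state())
for cam in ["scene","side","wrist"]:
    p=env.read_camera(cam); cv2.imwrite(f"pics/{cam}0.png",p["color"]); print(cam,p["pose"][:3,3].round(), -p["pose"][:3,2].round(2),p["k1"],p["camera_matrix"][0][0])
    for n in NAMES:
        for f in (env.place_of,env.search_frame):
            print(n,f.__name__,[(w(p,d["at"]).round().tolist(),round(d["score"],2),pix(p,w(p,d["at"])).round().tolist()) for d in f(n,p)[:4]])
E
```

```text
{'t': 0.0, 'joints': array([ 1.21536329e+00,  4.91544375e-01,  1.55950021e+00, -1.03257971e-05,
        1.09170753e+00, -1.05601890e-01]), 'qvel': array([ 0.00087688, -0.00128399,  0.00128875,  0.0006899 , -0.00166008,
       -0.00071749]), 'tau': array([-1.11732646e-03, -6.12647724e+01, -2.58172470e+01,  6.91712089e-02,
        4.82773839e-02, -1.37747234e-04]), 'eef_pos': array([154.41914965, 605.36550732, 233.05369758]), 'tcp_rot': array([-3.14043869e+00, -1.13106329e-04,  2.89176620e+00]), 'ft_force': array([ 0.82555801,  0.14187551, -0.30298214]), 'moment': array([-0.02076076, -0.02199104, -0.02049129]), 'grip_force': 0.0, 'opening': 1.0019539680252456}
scene [1249.  470.  815.] [-0.63 -0.4  -0.67] -0.05284588766731831 415.84574058738565
tackle_box call [([491.0, 339.0, 1.0], 0.59, [372.0, 245.0])]
tackle_box call [([495.0, 340.0, 3.0], 0.56, [372.0, 245.0]), ([673.0, 163.0, 30.0], 0.41, [278.0, 255.0])]
tray call [([508.0, -355.0, -2.0], 0.96, [166.0, 161.0])]
tray call [([509.0, -361.0, 0.0], 0.65, [164.0, 160.0])]
brush call [([457.0, -162.0, 2.0], 0.6, [223.0, 172.0])]
brush
[... 1965 characters left out ...]
0.0])]
scraper call [([717.0, -307.0, 3.0], 0.83, [378.0, 335.0]), ([649.0, -153.0, 4.0], 0.78, [319.0, 261.0])]
scraper call [([646.0, -154.0, 14.0], 0.91, [318.0, 258.0]), ([714.0, -306.0, 12.0], 0.67, [377.0, 332.0]), ([456.0, -177.0, 43.0], 0.46, [216.0, 267.0])]
cup call [([707.0, -6.0, 1.0], 0.94, [332.0, 204.0])]
cup call [([709.0, -9.0, 44.0], 0.91, [336.0, 191.0])]
wrist [ 84. 623. 385.] [ 0.25 -0.06 -0.97] -0.037987383023339545 304.32304723664885
tackle_box call []
tackle_box call []
tray call []
tray call []
brush call []
brush call []
wax_bar call []
wax_bar call []
wax_stub call []
wax_stub call []
cork call []
cork call []
scraper call []
scraper call []
cup call []
cup call []
```

View pics/scene0.png

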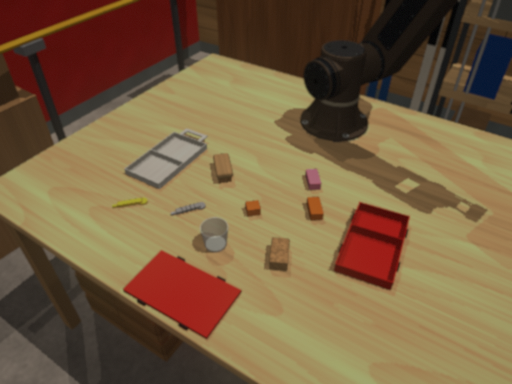

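View pics/side0.png

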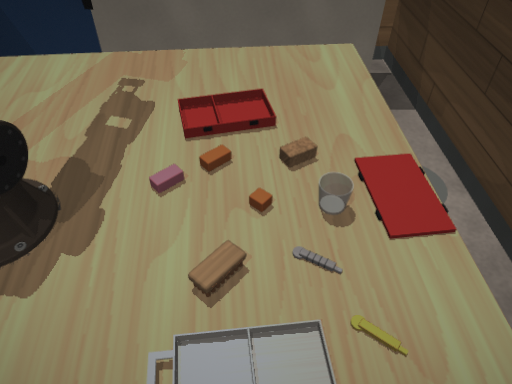

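Scene picture, candidates: wax-shaped pieces are the pink one (313,179), orange long (316,208) = wax_bar, orange short (252,207) = stub. Scraper-shaped pieces are grey (188,208) = the stainless one, and yellow (129,202), a look-alike. The red plate (182,292) is the lid; the box is at (372,245) and the tray at (166,160) with its handle toward the robot. Next I fit poses and confirm them in one crop.

```bash
cat > fit.py <<'E'
from h import *
from scipy.optimize import minimize
def boxpts(x0,x1,y0,y1,z0,z1): return np.array([[x,y,z] for x in(x0,x1) for y in(y0,y1) for z in(z0,z1)],float)
M={"tackle_box":boxpts(-120,120,-70,70,0,30),"tray":boxpts(-120,120,-70,70,0,22),
"brush":np.r_[boxpts(-52.5,52.5,-25,25,20,40),boxpts(-47,47,-20,20,0,20)],"wax_bar":boxpts(-35,35,-18,18,0,28),
"cork":boxpts(-40,40,-22.5,22.5,0,35),"scraper":boxpts(-35,35,-8,8,0,12)}
def place(m,q):
    c,s=np.cos(q[2]),np.sin(q[2]); return m@np.array([[c,s,0],[-s,c,0],[0,0,1]])+[q[0],q[1],q[3] if len(q)>3 else 0]
S=4
def sil(p,m,q,org,shape):
    u=np.array([(pix(p,X)-org)*S for X in place(m,q)],np.float32)
    k=np.zeros(shape,np.uint8); cv2.fillConvexPoly(k,cv2.convexHull(u).round(2).__mul__(16).astype(np.int32),255,cv2.LINE_AA,4); return k/255.
def mask(p,m,q,pad=14):
    u=np.array([pix(p,X) for X in place(m,q)]); a=np.maximum(u.min(0)-pad,0).astype(int); b=np.minimum(u.max(0)+pad,[512,384]).astype(int)
    im=cv2.resize(p["color"][a[1]:b[1],a[0]:b[0]],None,fx=S,fy=S,interpolation=cv2.INTER_CUBIC)
    return im,a
def grab(im,h):
    d=(h>.5).astype(np.uint8); g=np.full(d.shape,cv2.GC_PR_BGD,np.uint8)
    k=lambda n:np.ones((n,n),np.uint8)
    g[cv2.dilate(d,k(45))==0]=cv2.GC_BGD; g[d>0]=cv2.GC_PR_FGD; g[cv2.erode(d,k(17))>0]=cv2.GC_FGD
    cv2.grabCut(im,g,None,np.zeros((1,65)),np.zeros((1,65)),4,cv2.GC_INIT_WITH_MASK)
    return (g&1).astype(float)
def fit(ps,n,q,its=3):
    m=M[n]; q=np.array(q,float)
    for _ in range(its):
        D=[]
        for p in ps:
            im,a=mask(p,m,q); D.append((p,a,im,grab(im,sil(p,m,q,a,im.shape[:2]))))
        f=lambda v:sum(np.abs(sil(p,m,np.r_[v[:2],v[2]/50,q[3:]],a,g.shape)-g).sum()/g.sum() for p,a,im,g in D)
        r=minimize(f,[q[0],q[1],q[2]*50],method="Nelder-Mead",options=dict(initial_simplex=[[q[0],q[1],q[2]*50],[q[0]+6,q[1],q[2]*50],[q[0],q[1]+6,q[2]*50],[q[0],q[1],q[2]*50+8]],xatol=.1,fatol=1e-4))
        q=np.r_[r.x[:2],r.x[2]/50,q[3:]]
    return q,r.fun/len(ps)
def draw(img,p,m,q,org=(0,0),s=1):
    u=np.array([(pix(p,X)-org)*s for X in place(m,q)],np.float32); cv2.polylines(img,[cv2.convexHull(u).astype(np.int32)],True,(255,255,0),1)
E
cat > a.py <<'E'
from fit import *
sc,si=env.read_camera("scene"),env.read_camera("side")
def tiles(p): return
init={"tackle_box":(490,338,0),"tray":(506,-354,0),"brush":(456,-164,.5),"wax_bar":(461,154,.3),"cork":(656,157,.2),"scraper":(646,-150,-.3)}
out=[]
for n,q in init.items():
    best=None
    for dy in (-.25,0,.25):
        ps=[sc] if n=="tray" else [sc,si]
        r,e=fit(ps,n,(q[0],q[1],q[2]+dy))
        if best is None or e<best[1]: best=(r,e)
    print(n,best[0].round(2),round(best[1],3))
    row=[]
    for p in (sc,si):
        im,a=mask(p,M[n],best[0]); draw(im,p,M[n],best[0],a,S); k=min(260/im.shape[1],190/im.shape[0]); im=cv2.resize(im,None,fx=k,fy=k)
        row.append(cv2.copyMakeBorder(im,0,190-im.shape[0],0,260-im.shape[1],cv2.BORDER_CONSTANT))
    out.append(np.vstack(row))
cv2.imwrite("pics/fit.png",np.hstack(out[:3])); cv2.imwrite("pics/fit2.png",np.hstack(out[3:]))
E
python3 a.py
```

```text
tackle_box [4.9224e+02 3.3912e+02 1.6000e-01] 0.037
tray [ 5.0877e+02 -3.4710e+02  4.0000e-02] 0.051
brush [ 460.65 -166.43    0.76] 0.184
wax_bar [461.   152.72   0.67] 0.15
cork [6.5923e+02 1.5477e+02 3.8000e-01] 0.144
scraper [ 6.4349e+02 -1.4801e+02 -5.6000e-01] 0.393
```

View pics/fit.png

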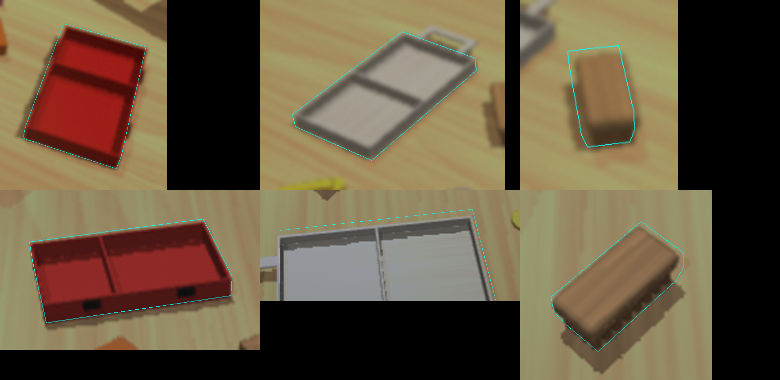

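View pics/fit2.png

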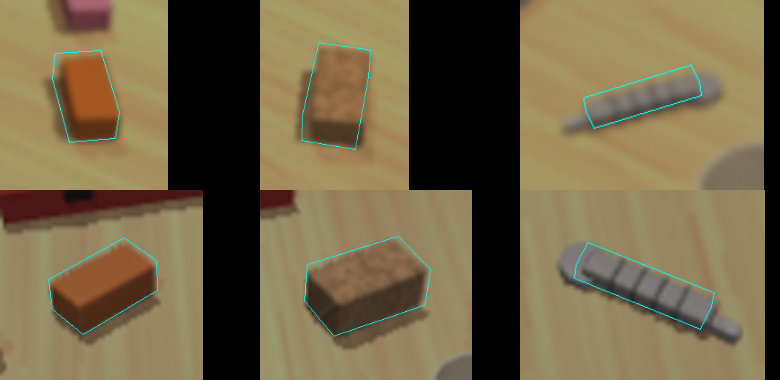

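The overlays confirm the grey ribbed scraper and the orange full-length bar. Box and tray outlines fit well. The small parts are biased by their shadows, so I'll refine them with the wrist camera from above.

```bash
cat > plan.py <<'E'
import sys,json
from h import *
def cur():
    s=env.state(); return np.r_[s["eef_pos"],s["tcp_rot"][2]]
def plan(wps,start=None,fix=True):
    """wps: list of (x,y,z,yaw,n,jaw); prints rows. First row also trims tilt."""
    c=cur() if start is None else np.array(start,float); rows=[]
    for x,y,z,yaw,n,jaw in wps:
        for i in range(n,0,-1):
            d=np.array([x,y,z])-c[:3]; dy=(yaw-c[3])
            d=d/i; dy=dy/i; cy,sy=np.cos(c[3]),np.sin(c[3])
            t=np.array([cy*d[0]+sy*d[1], sy*d[0]-cy*d[1], -d[2]])/250
            r=[*t.round(3),0,0,round(-dy/np.pi,4),jaw]; rows.append([float(v)+0. for v in r])
            # advance with rounded values
            t=np.array(r[:3])*250; c[:3]+=[cy*t[0]+sy*t[1],sy*t[0]-cy*t[1],-t[2]]; c[3]-=r[5]*np.pi
    for k in range(0,len(rows),5): print(json.dumps([rows[k:k+5]]))
    print("max",np.abs(np.array(rows)).max(0))
    return c
E
python3 -c "
from plan import *
plan([(470,250,230,1.8,8,1),(458,-166,215,.72,8,1)])"
```

```text
[[[-0.197, -0.133, 0.002, 0.0, 0.0, 0.0434, 1.0], [-0.213, -0.105, 0.002, 0.0, 0.0, 0.0434, 1.0], [-0.225, -0.075, 0.002, 0.0, 0.0, 0.0435, 1.0], [-0.234, -0.044, 0.002, 0.0, 0.0, 0.0434, 1.0], [-0.237, -0.012, 0.002, 0.0, 0.0, 0.0435, 1.0]]]
[[[-0.237, 0.021, 0.002, 0.0, 0.0, 0.0434, 1.0], [-0.232, 0.052, 0.001, 0.0, 0.0, 0.0435, 1.0], [-0.223, 0.084, 0.002, 0.0, 0.0, 0.0434, 1.0], [-0.201, -0.053, 0.007, 0.0, 0.0, 0.043, 1.0], [-0.207, -0.026, 0.008, 0.0, 0.0, 0.043, 1.0]]]
[[[-0.208, 0.003, 0.007, 0.0, 0.0, 0.043, 1.0], [-0.206, 0.03, 0.008, 0.0, 0.0, 0.043, 1.0], [-0.2, 0.058, 0.007, 0.0, 0.0, 0.0429, 1.0], [-0.19, 0.084, 0.008, 0.0, 0.0, 0.043, 1.0], [-0.177, 0.109, 0.007, 0.0, 0.0, 0.0429, 1.0]]]
[[[-0.161, 0.132, 0.008, 0.0, 0.0, 0.043, 1.0]]]
max [0.237  0.133  0.008  0.     0.     0.0435 1.    ]
```

Call:
drive_tool(
  rows=[
    [[-0.197,-0.133,0.002,0,0,0.043,1],[-0.213,-0.105,0.002,0,0,0.043,1],[-0.225,-0.075,0.002,0,0,0.043,1],[-0.234,-0.044,0.002,0,0,0.043,1],[-0.237,-0.012,0.002,0,0,0.043,1]],
  ],
)

```text
t: 3.28
eef_pos: [353.3, 382.6, 231.4]
tcp_rot: [3.141, -0.0, 2.212]
ft_force: [0.1, -0.2, -1.2]
opening: 0.999
grip_force: 0.0
```

Call:
drive_tool(
  rows=[
    [[-0.237,0.021,0.002,0,0,0.043,1],[-0.232,0.052,0.001,0,0,0.043,1],[-0.223,0.084,0.002,0,0,0.043,1],[0,0,0,0,0,0,1]],
  ],
)

```text
t: 3.78
eef_pos: [473.9, 248.8, 229.7]
tcp_rot: [3.141, 0.0, 1.805]
ft_force: [-0.1, 0.0, -1.0]
opening: 0.998
grip_force: 0.0
```

```bash
python3 - <<'E'
from plan import *
p=env.read_camera("wrist"); cv2.imwrite("pics/w1.png",p["color"])
s=env.state(); print(s["t"],cur(),s["tcp_rot"],s["joints"])
plan([(458,-166,215,.72,8,1),(458,-166,215,.72,1,1)])
E
```

```text
3.825 [472.60344116 250.20922907 229.73017326   1.80815005] [-3.14138971e+00 -1.25584626e-04  1.80815005e+00] [3.63290967e-01 3.67606990e-01 1.78447172e+00 1.79551874e-04
 9.89699508e-01 1.25838653e-01]
[[[-0.201, -0.056, 0.007, 0.0, 0.0, 0.0433, 1.0], [-0.206, -0.028, 0.007, 0.0, 0.0, 0.0433, 1.0], [-0.208, 0.0, 0.007, 0.0, 0.0, 0.0433, 1.0], [-0.206, 0.028, 0.008, 0.0, 0.0, 0.0433, 1.0], [-0.201, 0.056, 0.007, 0.0, 0.0, 0.0433, 1.0]]]
[[[-0.191, 0.082, 0.008, 0.0, 0.0, 0.0433, 1.0], [-0.178, 0.108, 0.007, 0.0, 0.0, 0.0433, 1.0], [-0.162, 0.131, 0.008, 0.0, 0.0, 0.0433, 1.0], [0.0, 0.0, 0.0, 0.0, 0.0, 0.0, 1.0]]]
max [0.208  0.131  0.008  0.     0.     0.0433 1.    ]
```

Tracks well. On to the brush.

Call:
drive_tool(
  rows=[
    [[-0.201,-0.056,0.007,0,0,0.0433,1],[-0.206,-0.028,0.007,0,0,0.0433,1],[-0.208,0,0.007,0,0,0.0433,1],[-0.206,0.028,0.008,0,0,0.0433,1],[-0.201,0.056,0.007,0,0,0.0433,1]],
  ],
)

```text
t: 4.45
eef_pos: [463.0, -8.9, 221.0]
tcp_rot: [3.141, -0.0, 1.129]
ft_force: [-0.2, 0.1, 0.7]
opening: 0.998
grip_force: 0.0
```

Call:
drive_tool(
  rows=[
    [[-0.191,0.082,0.008,0,0,0.0433,1],[-0.178,0.108,0.007,0,0,0.0433,1],[-0.162,0.131,0.008,0,0,0.0433,1],[0,0,0,0,0,0,1],[0,0,0,0,0,0,1]],
  ],
)

```text
t: 5.08
eef_pos: [458.4, -163.4, 215.1]
tcp_rot: [-3.141, -0.0, 0.725]
ft_force: [0.3, 0.5, 0.1]
opening: 1.002
grip_force: 0.0
```

```bash
cat > look.py <<'E'
# usage: look.py name x y yaw tag
from fit import *; from plan import *
n=sys.argv[1]; q=[float(v) for v in sys.argv[2:5]]
p=env.read_camera("wrist"); print("tcp",cur().round(3))
for f in (env.place_of,env.search_frame): print([(w(p,d["at"]).round(1).tolist(),round(d["score"],2)) for d in f(n,p)[:3]])
r,e=fit([p],n,q,4); print(n,r.round(3),round(e,3))
im=cv2.resize(p["color"],None,fx=1.5,fy=1.5); draw(im,p,M[n],r,(0,0),1.5); cv2.imwrite(f"pics/{sys.argv[5]}.png",im[:576])
E
python3 look.py brush 457 -167 .72 wb
```

```text
tcp [ 458.449 -163.105  215.174    0.726]
[([461.4, -164.8, 3.0], 0.88)]
[([464.6, -163.5, 38.1], 0.83), ([639.6, -137.7, 7.6], 0.65)]
brush [ 457.137 -164.979    0.771] 0.035
```

View pics/wb.png

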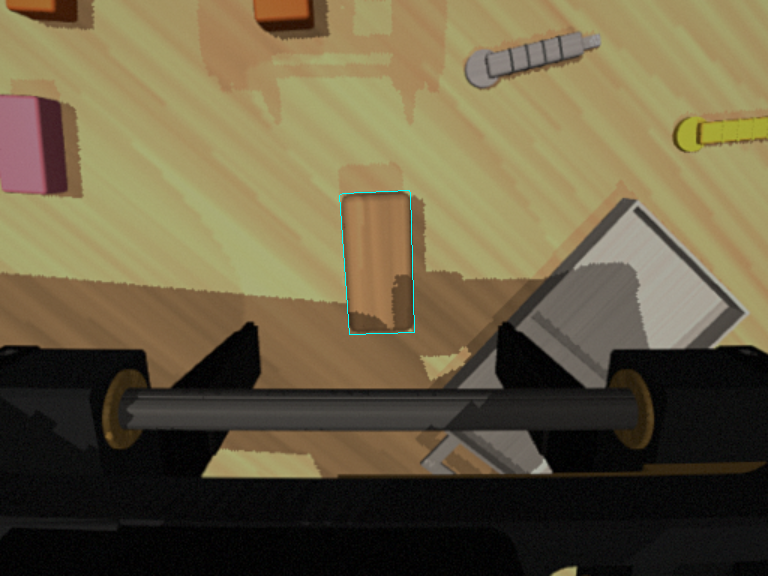

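Wrist view: brush at (375,262) in the crop, outline matches; the fingers straddle its line of approach with nothing else near. Descending to grip the block at z = 30.

```bash
python3 -c "
from plan import *
plan([(458,-165,30,.755,5,1)])"
```

```text
[[[-0.001, 0.001, 0.148, 0.0, 0.0, -0.0019, 1.0], [-0.001, 0.001, 0.148, 0.0, 0.0, -0.0018, 1.0], [-0.002, 0.001, 0.148, 0.0, 0.0, -0.0019, 1.0], [-0.001, 0.0, 0.149, 0.0, 0.0, -0.0018, 1.0], [-0.002, 0.001, 0.148, 0.0, 0.0, -0.0019, 1.0]]]
max [0.002  0.001  0.149  0.     0.     0.0019 1.    ]
```

Call:
drive_tool(
  rows=[
    [[-0.001,0.001,0.148,0,0,-0.0019,1],[-0.001,0.001,0.148,0,0,-0.0019,1],[-0.002,0.001,0.148,0,0,-0.0019,1],[-0.001,0,0.148,0,0,-0.0019,1],[-0.002,0.001,0.148,0,0,-0.0019,1]],
  ],
)

```text
t: 5.85
eef_pos: [458.2, -165.5, 29.2]
tcp_rot: [3.141, -0.0, 0.755]
ft_force: [-0.5, 0.3, -0.4]
opening: 0.995
grip_force: 0.0
```

Call:
drive_tool(
  rows=[
    [[0,0,0,0,0,0,0.8],[0,0,0,0,0,0,0.2],[0,0,0,0,0,0,0.2],[0,0,0,0,0,0,0.2],[0,0,0,0,0,0,0.2]],
  ],
)

```text
t: 6.48
eef_pos: [457.9, -166.6, 30.7]
tcp_rot: [3.141, -0.0, 0.753]
ft_force: [-1.3, 1.4, 1.1]
opening: 0.532
grip_force: 0.7
```

```bash
python3 - <<'E'
from plan import *
s=env.state(); print(cur(),s["tcp_rot"],s["opening"],s["grip_force"],s["ft_force"])
E
```

```text
[ 457.89105179 -166.55267951   30.66700637    0.75269799] [ 3.14098667e+00 -3.07103590e-04  7.52697992e-01] 0.5322597805778707 0.6669548526406288 [-1.28873128  1.36324252  1.05184043]
```

```bash
python3 -c "
from plan import *
plan([(458,-165,30,.755,1,.2),(458,-165,150,.755,4,.2),(530,300,170,.16,10,.2)],start=(458,-165,30,.755))"
```

```text
[[[0.0, 0.0, 0.0, 0.0, 0.0, 0.0, 0.2], [0.0, 0.0, -0.12, 0.0, 0.0, 0.0, 0.2], [0.0, 0.0, -0.12, 0.0, 0.0, 0.0, 0.2], [0.0, 0.0, -0.12, 0.0, 0.0, 0.0, 0.2], [0.0, 0.0, -0.12, 0.0, 0.0, 0.0, 0.2]]]
[[[0.148, -0.116, -0.008, 0.0, 0.0, 0.0189, 0.2], [0.141, -0.124, -0.008, 0.0, 0.0, 0.0189, 0.2], [0.134, -0.133, -0.008, 0.0, 0.0, 0.0189, 0.2], [0.126, -0.14, -0.008, 0.0, 0.0, 0.019, 0.2], [0.117, -0.147, -0.008, 0.0, 0.0, 0.0189, 0.2]]]
[[[0.108, -0.154, -0.008, 0.0, 0.0, 0.019, 0.2], [0.099, -0.16, -0.008, 0.0, 0.0, 0.0189, 0.2], [0.089, -0.166, -0.008, 0.0, 0.0, 0.019, 0.2], [0.079, -0.171, -0.008, 0.0, 0.0, 0.0189, 0.2], [0.068, -0.176, -0.008, 0.0, 0.0, 0.019, 0.2]]]
max [0.148 0.176 0.12  0.    0.    0.019 0.2  ]
```

Call:
drive_tool(
  rows=[
    [[0,0,0,0,0,0,0.2],[0,0,-0.12,0,0,0,0.2],[0,0,-0.12,0,0,0,0.2],[0,0,-0.12,0,0,0,0.2],[0,0,-0.12,0,0,0,0.2]],
  ],
)

```text
t: 7.1
eef_pos: [457.6, -166.5, 151.1]
tcp_rot: [-3.141, 0.0, 0.753]
ft_force: [-1.0, -0.1, -1.2]
opening: 0.522
grip_force: 29.9
```

Call:
drive_tool(
  rows=[
    [[0.148,-0.116,-0.008,0,0,0.019,0.2],[0.141,-0.124,-0.008,0,0,0.019,0.2],[0.134,-0.133,-0.008,0,0,0.019,0.2],[0.126,-0.14,-0.008,0,0,0.019,0.2],[0.117,-0.147,-0.008,0,0,0.019,0.2]],
  ],
)

```text
t: 7.72
eef_pos: [494.5, 67.3, 160.2]
tcp_rot: [-3.142, -0.0, 0.452]
ft_force: [1.1, -0.1, -0.7]
opening: 0.523
grip_force: 29.9
```

Call:
drive_tool(
  rows=[
    [[0.108,-0.154,-0.008,0,0,0.019,0.2],[0.099,-0.16,-0.008,0,0,0.019,0.2],[0.089,-0.166,-0.008,0,0,0.019,0.2],[0.079,-0.171,-0.008,0,0,0.019,0.2],[0.068,-0.176,-0.008,0,0,0.019,0.2]],
  ],
)

```text
t: 8.35
eef_pos: [531.2, 299.8, 170.1]
tcp_rot: [3.141, 0.0, 0.154]
ft_force: [-0.0, -0.5, -0.7]
opening: 0.526
grip_force: 29.9
```

```bash
python3 look.py tackle_box 492 339 .16 wbox; python3 - <<'E'
from fit import *
sc=env.read_camera("side"); im=cv2.resize(sc["color"][60:260,130:390],None,fx=3,fy=3); 
for q in [(492,339,.16)]: draw(im,sc,M["tackle_box"],q,(130,60),3)
cv2.imwrite("pics/s1.png",im)
print(env.state()["opening"],env.state()["grip_force"])
E
```

```text
tcp [5.31847e+02 3.04314e+02 1.70396e+02 1.53000e-01]
[([490.5, 341.1, 1.7], 0.78)]
[([566.4, 376.0, 4.2], 0.94)]
tackle_box [4.89958e+02 3.37636e+02 1.57000e-01] 0.032
0.5174882596274252 29.935443699359894
```

View pics/wbox.png

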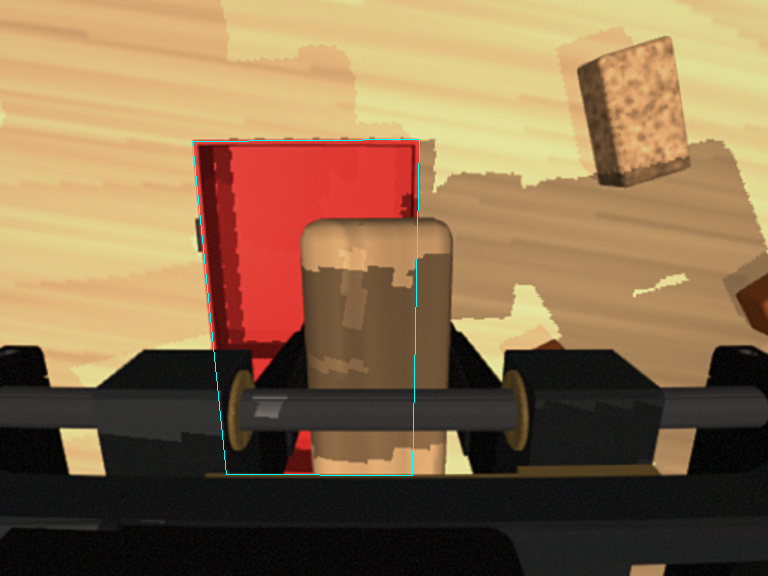

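Wrist view: brush held straight (375,340), box outline fits (~491,338.5, yaw 0.158). Moving over the larger compartment and lowering.

```bash
python3 -c "
from plan import *
plan([(537,346,150,.158,2,.2),(537,346,60,.158,3,.2),(537,346,37,.158,2,.2),(537,346,34,.158,2,.2),(537,346,34,.158,1,.2)],start=(531.2,301,170.2,.154))"
```

```text
[[[0.025, -0.087, 0.04, 0.0, 0.0, -0.0006, 0.2], [0.026, -0.087, 0.041, 0.0, 0.0, -0.0007, 0.2], [0.0, 0.0, 0.12, 0.0, 0.0, 0.0, 0.2], [0.0, 0.0, 0.12, 0.0, 0.0, 0.0, 0.2], [0.0, 0.0, 0.12, 0.0, 0.0, 0.0, 0.2]]]
[[[0.0, 0.0, 0.046, 0.0, 0.0, 0.0, 0.2], [0.0, 0.0, 0.046, 0.0, 0.0, 0.0, 0.2], [0.0, 0.0, 0.006, 0.0, 0.0, 0.0, 0.2], [0.0, 0.0, 0.006, 0.0, 0.0, 0.0, 0.2], [0.0, 0.0, 0.0, 0.0, 0.0, 0.0, 0.2]]]
max [0.026  0.087  0.12   0.     0.     0.0007 0.2   ]
```

Call:
drive_tool(
  rows=[
    [[0.025,-0.087,0.04,0,0,-0.0006,0.2],[0.026,-0.087,0.041,0,0,-0.0006,0.2],[0,0,0.12,0,0,0,0.2],[0,0,0.12,0,0,0,0.2],[0,0,0.06,0,0,0,0.2]],
  ],
)

```text
t: 9.18
eef_pos: [536.6, 343.5, 72.7]
tcp_rot: [3.141, 0.002, 0.16]
ft_force: [-0.2, 0.1, -0.4]
opening: 0.525
grip_force: 29.9
```

Call:
drive_tool(
  rows=[
    [[0,0,0,0,0,0,0.2],[0,0,0,0,0,0,0.2]],
  ],
)

```text
t: 9.43
eef_pos: [537.6, 343.6, 75.8]
tcp_rot: [-3.141, -0.001, 0.16]
ft_force: [-0.8, 0.3, -1.8]
opening: 0.524
grip_force: 29.9
```

```bash
python3 - <<'E'
from plan import *
s=env.state(); print(cur().round(2),s["tcp_rot"],s["ft_force"])
p=env.read_camera("side");o=(150,50); im=cv2.resize(p["color"][50:190,150:350],None,fx=4,fy=4,interpolation=cv2.INTER_CUBIC); cv2.imwrite("pics/s2.png",im)
E
```

```text
[5.3763e+02 3.4360e+02 7.5780e+01 1.6000e-01] [-3.14108680e+00 -1.31556685e-03  1.59524631e-01] [-0.75208077  0.3377266  -1.78573836]
```

View pics/s2.png

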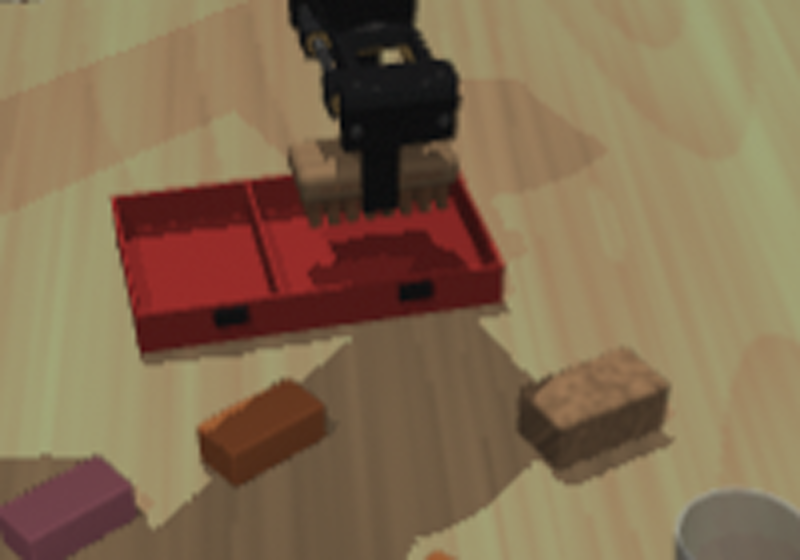

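Side view: brush hangs level over the larger compartment (375,180), clear of the divider (260,240). Lowering the last 41 mm.

Call:
drive_tool(
  rows=[
    [[0,0.004,0.06,0,0,0,0.2],[0,0,0.06,0,0,0,0.2],[0,0,0.024,0,0,0,0.2],[0,0,0.012,0,0,0,0.2],[0,0,0.004,0,0,0,0.2]],
  ],
)

```text
t: 10.1
eef_pos: [537.3, 342.3, 34.8]
tcp_rot: [-3.142, -0.0, 0.16]
ft_force: [0.5, 0.1, -1.7]
opening: 0.523
grip_force: 29.9
```

Call:
drive_tool(
  rows=[
    [[0,0,0.004,0,0,0,0.2],[0,0,0,0,0,0,0.2],[0,0,0,0,0,0,0.2]],
  ],
)

```text
t: 10.48
eef_pos: [537.3, 342.3, 34.1]
tcp_rot: [-3.141, -0.0, 0.16]
ft_force: [0.2, -0.7, -1.5]
opening: 0.525
grip_force: 29.9
```

Call:
drive_tool(
  rows=[
    [[0,0,0.004,0,0,0,0.2],[0,0,0,0,0,0,0.2],[0,0,0,0,0,0,0.2]],
  ],
)

```text
t: 10.85
eef_pos: [537.4, 342.4, 33.7]
tcp_rot: [-3.141, -0.001, 0.16]
ft_force: [-2.4, -1.5, 5.8]
opening: 0.527
grip_force: 29.9
```

Call:
drive_tool(
  rows=[
    [[0,0,0.002,0,0,0,0.2],[0,0,0,0,0,0,0.2],[0,0,0,0,0,0,0.2]],
  ],
)

```text
t: 11.22
eef_pos: [537.4, 342.4, 33.7]
tcp_rot: [-3.141, -0.001, 0.16]
ft_force: [-3.4, -0.8, 10.4]
opening: 0.526
grip_force: 29.9
```

In contact with the floor (about 10 N). Releasing and rising.

Call:
drive_tool(
  rows=[
    [[0,0,-0.002,0,0,0,0.2],[0,0,0,0,0,0,0.75],[0,0,0,0,0,0,0.75],[0,0,0,0,0,0,0.75],[0,0,-0.04,0,0,0,0.75]],
  ],
)

```text
t: 11.85
eef_pos: [536.9, 342.1, 42.5]
tcp_rot: [3.141, 0.001, 0.16]
ft_force: [0.2, 0.1, -0.2]
opening: 0.75
grip_force: 0.0
```

Call:
drive_tool(
  rows=[
    [[0,0,-0.1,0,0,0,0.75],[0,0,-0.2,0,0,0,0.75],[0,0,-0.2,0,0,0,1],[0,0,-0.2,0,0,0,1]],
  ],
)

```text
t: 12.35
eef_pos: [537.1, 342.2, 220.3]
tcp_rot: [-3.141, -0.001, 0.16]
ft_force: [0.1, 0.2, 0.0]
opening: 0.91
grip_force: 0.0
```

```bash
python3 -c "
from plan import *
print(cur())
plan([(461,153,205,.6,5,1)])"
```

```text
[5.37065794e+02 3.42169906e+02 2.20306312e+02 1.59580963e-01]
[[[-0.084, 0.14, 0.012, 0.0, 0.0, -0.028, 1.0], [-0.096, 0.132, 0.012, 0.0, 0.0, -0.028, 1.0], [-0.107, 0.123, 0.012, 0.0, 0.0, -0.0281, 1.0], [-0.118, 0.113, 0.013, 0.0, 0.0, -0.028, 1.0], [-0.127, 0.101, 0.012, 0.0, 0.0, -0.0281, 1.0]]]
max [0.127  0.14   0.013  0.     0.     0.0281 1.    ]
```

Call:
drive_tool(
  rows=[
    [[-0.084,0.14,0.012,0,0,-0.028,1],[-0.096,0.132,0.012,0,0,-0.028,1],[-0.107,0.123,0.012,0,0,-0.028,1],[-0.118,0.113,0.012,0,0,-0.028,1],[-0.127,0.101,0.012,0,0,-0.028,1]],
  ],
)

```text
t: 12.98
eef_pos: [460.6, 152.1, 203.5]
tcp_rot: [3.141, -0.001, 0.602]
ft_force: [0.1, -1.0, 0.5]
opening: 1.001
grip_force: 0.0
```

Call:
drive_tool(
  rows=[
    [[0,0,0,0,0,0,1],[0,0,0,0,0,0,1]],
  ],
)

```text
t: 13.22
eef_pos: [461.7, 153.5, 203.5]
tcp_rot: [3.141, -0.001, 0.598]
ft_force: [0.6, 0.6, -0.1]
opening: 1.002
grip_force: 0.0
```

```bash
python3 look.py wax_bar 461 153 .6 ww
```

```text
tcp [461.694 153.79  203.316   0.599]
[([348.3, 93.2, 0.5], 0.76), ([455.8, 150.9, 1.6], 0.6)]
[([344.1, 95.6, 27.2], 0.96), ([459.2, 152.0, 27.5], 0.59)]
wax_bar [458.749 152.244   0.639] 0.03
```

View pics/ww.png

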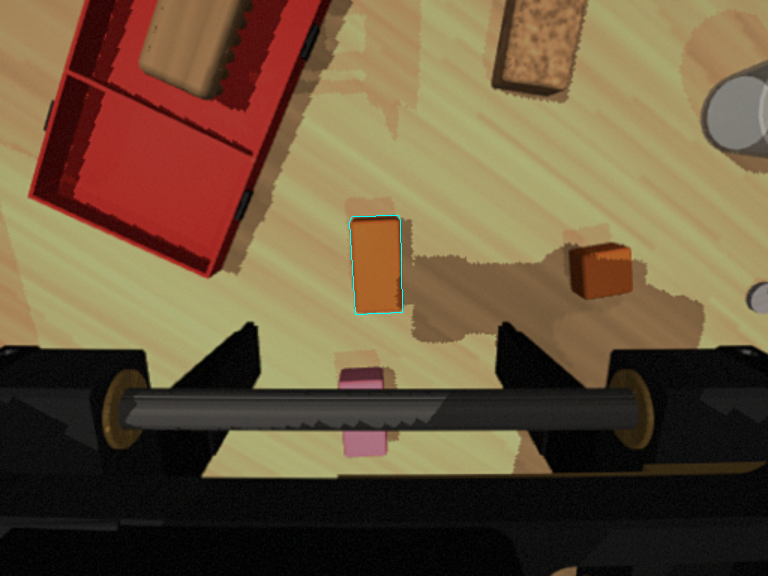

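Wrist view: orange full-length bar outlined at (377,265), pink one behind (363,412), stub (602,270); brush sits inside the box's larger compartment. Gripping the bar.

```bash
python3 -c "
from plan import *
plan([(459,152.2,40,.635,4,1),(459,152.2,23,.635,1,1)])
plan([(459,152.2,140,.635,4,.1),(459,152.2,150,.635,1,.1),(410,250,150,.16,4,.1)],start=(459,152.2,23,.635))"
```

```text
[[[-0.003, 0.0, 0.163, 0.0, 0.0, -0.0028, 1.0], [-0.003, 0.0, 0.163, 0.0, 0.0, -0.0028, 1.0], [-0.003, 0.0, 0.163, 0.0, 0.0, -0.0028, 1.0], [-0.003, 0.0, 0.163, 0.0, 0.0, -0.0028, 1.0], [0.0, 0.0, 0.068, 0.0, 0.0, 0.0, 1.0]]]
max [0.003  0.     0.163  0.     0.     0.0028 1.    ]
[[[0.0, 0.0, -0.117, 0.0, 0.0, 0.0, 0.1], [0.0, 0.0, -0.117, 0.0, 0.0, 0.0, 0.1], [0.0, 0.0, -0.117, 0.0, 0.0, 0.0, 0.1], [0.0, 0.0, -0.117, 0.0, 0.0, 0.0, 0.1], [0.0, 0.0, -0.04, 0.0, 0.0, 0.0, 0.1]]]
[[[0.019, -0.108, 0.0, 0.0, 0.0, 0.0378, 0.1], [0.006, -0.109, 0.0, 0.0, 0.0, 0.0378, 0.1], [-0.008, -0.109, 0.0, 0.0, 0.0, 0.0378, 0.1], [-0.02, -0.108, 0.0, 0.0, 0.0, 0.0378, 0.1]]]
max [0.02   0.109  0.117  0.     0.     0.0378 0.1   ]
```

Call:
drive_tool(
  rows=[
    [[-0.003,0,0.163,0,0,-0.0028,1],[-0.003,0,0.163,0,0,-0.0028,1],[-0.003,0,0.163,0,0,-0.0028,1],[-0.003,0,0.163,0,0,-0.0028,1],[0,0,0.068,0,0,0,1]],
  ],
)

```text
t: 14.0
eef_pos: [458.1, 152.0, 20.7]
tcp_rot: [-3.14, 0.002, 0.635]
ft_force: [-0.1, -0.4, 0.7]
opening: 1.001
grip_force: 0.0
```

Call:
drive_tool(
  rows=[
    [[0,0,0,0,0,0,0.7],[0,0,0,0,0,0,0.1],[0,0,0,0,0,0,0.1],[0,0,0,0,0,0,0.1],[0,0,0,0,0,0,0.1]],
  ],
)

```text
t: 14.62
eef_pos: [458.8, 151.5, 23.2]
tcp_rot: [3.141, -0.001, 0.634]
ft_force: [-1.2, 0.8, 0.7]
opening: 0.531
grip_force: 0.0
```

Call:
drive_tool(
  rows=[
    [[0,0,0,0,0,0,0.1],[0,0,0,0,0,0,0.1]],
  ],
)

```text
t: 14.88
eef_pos: [458.7, 151.5, 23.0]
tcp_rot: [-3.142, -0.0, 0.634]
ft_force: [-0.3, 0.1, 1.3]
opening: 0.377
grip_force: 30.0
```

```bash
python3 -c "
from plan import *
plan([(459,152.2,140,.635,4,.1),(459,152.2,150,.635,1,.1),(419.5,327,130,.158,5,.1)],start=(459,152.2,23,.635))"
```

```text
[[[0.0, 0.0, -0.117, 0.0, 0.0, 0.0, 0.1], [0.0, 0.0, -0.117, 0.0, 0.0, 0.0, 0.1], [0.0, 0.0, -0.117, 0.0, 0.0, 0.0, 0.1], [0.0, 0.0, -0.117, 0.0, 0.0, 0.0, 0.1], [0.0, 0.0, -0.04, 0.0, 0.0, 0.0, 0.1]]]
[[[0.058, -0.131, 0.016, 0.0, 0.0, 0.0304, 0.1], [0.045, -0.136, 0.016, 0.0, 0.0, 0.0304, 0.1], [0.031, -0.14, 0.016, 0.0, 0.0, 0.0303, 0.1], [0.018, -0.142, 0.016, 0.0, 0.0, 0.0304, 0.1], [0.004, -0.144, 0.016, 0.0, 0.0, 0.0303, 0.1]]]
max [0.058  0.144  0.117  0.     0.     0.0304 0.1   ]
```

Call:
drive_tool(
  rows=[
    [[0,0,-0.117,0,0,0,0.1],[0,0,-0.117,0,0,0,0.1],[0,0,-0.117,0,0,0,0.1],[0,0,-0.117,0,0,0,0.1],[0,0,-0.04,0,0,0,0.1]],
  ],
)

```text
t: 15.5
eef_pos: [459.0, 151.6, 151.1]
tcp_rot: [3.141, -0.002, 0.635]
ft_force: [0.2, 0.4, 0.2]
opening: 0.374
grip_force: 30.0
```

Call:
drive_tool(
  rows=[
    [[0.058,-0.131,0.016,0,0,0.0303,0.1],[0.045,-0.136,0.016,0,0,0.0303,0.1],[0.031,-0.14,0.016,0,0,0.0303,0.1],[0.018,-0.142,0.016,0,0,0.0303,0.1],[0.004,-0.144,0.016,0,0,0.0303,0.1]],
  ],
)

```text
t: 16.12
eef_pos: [418.5, 327.3, 128.8]
tcp_rot: [3.141, 0.001, 0.155]
ft_force: [0.1, -0.1, -1.1]
opening: 0.379
grip_force: 30.0
```

Call:
drive_tool(
  rows=[
    [[0,0,0.1,0,0,0,0.1],[0,0,0.12,0,0,0,0.1],[0,0,0,0,0,0,0.1],[0,0,0,0,0,0,0.1]],
  ],
)

```text
t: 16.62
eef_pos: [419.3, 326.4, 75.2]
tcp_rot: [-3.142, 0.0, 0.158]
ft_force: [0.6, 0.2, -0.7]
opening: 0.377
grip_force: 30.0
```

```bash
python3 - <<'E'
from fit import *; from plan import *
s=env.state(); print(cur().round(2),s["ft_force"],s["opening"])
p=env.read_camera("side"); m=M["wax_bar"]; q=cur()
im=cv2.resize(p["color"][60:180,150:310],None,fx=5,fy=5,interpolation=cv2.INTER_CUBIC)
draw(im,p,m,(q[0],q[1],q[3],q[2]-23),(150,60),5)
draw(im,p,M["tackle_box"],(491,338.5,.158),(150,60),5)
cv2.imwrite("pics/s3.png",im)
E
```

```text
[4.1935e+02 3.2639e+02 7.5210e+01 1.6000e-01] [ 0.63395307  0.19389791 -0.72780959] 0.3765357953192472
```

View pics/s3.png

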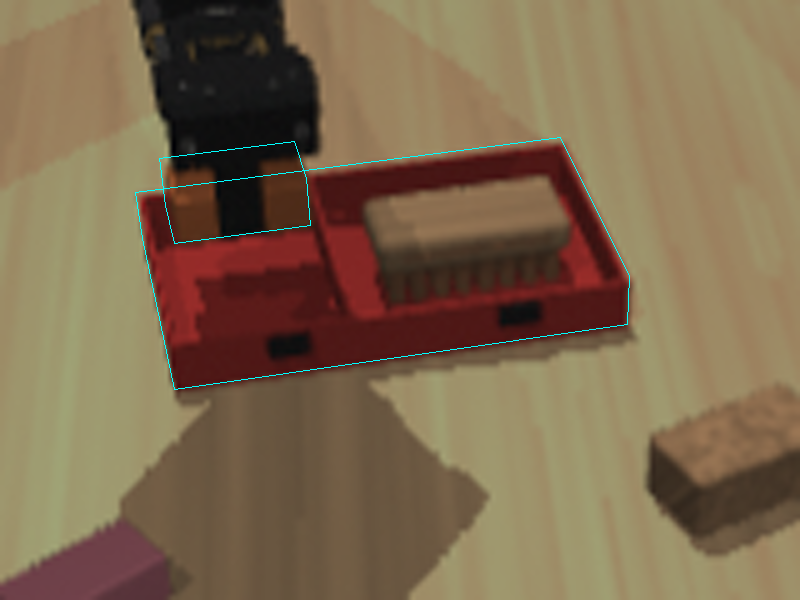

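Side view: brush stands on its bristles at (465,230), level; the bar hangs level inside the outline of the smaller compartment (240,205). Lowering it.

Call:
drive_tool(
  rows=[
    [[0,0,0.08,0,0,0,0.1],[0,0,0.06,0,0,0,0.1],[0,0,0.032,0,0,0,0.1],[0,0,0.012,0,0,0,0.1],[0,0,0.004,0,0,0,0.1]],
  ],
)

```text
t: 17.3
eef_pos: [419.3, 326.4, 28.0]
tcp_rot: [-3.141, -0.0, 0.159]
ft_force: [0.3, -0.4, -0.6]
opening: 0.374
grip_force: 30.0
```

Call:
drive_tool(
  rows=[
    [[0,0,0.004,0,0,0,0.1],[0,0,0,0,0,0,0.1],[0,0,0.002,0,0,0,0.1],[0,0,0,0,0,0,0.1]],
  ],
)

```text
t: 17.8
eef_pos: [419.2, 326.4, 26.4]
tcp_rot: [-3.141, -0.0, 0.159]
ft_force: [-0.5, 0.1, -0.6]
opening: 0.377
grip_force: 30.0
```

Call:
drive_tool(
  rows=[
    [[0,0,0.002,0,0,0,0.1],[0,0,0,0,0,0,0.1],[0,0,0,0,0,0,0.1]],
  ],
)

```text
t: 18.18
eef_pos: [419.2, 326.4, 26.0]
tcp_rot: [-3.141, -0.0, 0.159]
ft_force: [-0.3, -0.1, 1.6]
opening: 0.376
grip_force: 30.0
```

Call:
drive_tool(
  rows=[
    [[0,0,0.001,0,0,0,0.1],[0,0,0,0,0,0,0.6],[0,0,0,0,0,0,0.6],[0,0,0,0,0,0,0.6],[0,0,-0.04,0,0,0,0.6]],
  ],
)

```text
t: 18.8
eef_pos: [418.8, 326.2, 35.5]
tcp_rot: [3.141, 0.001, 0.159]
ft_force: [0.7, 0.4, 0.6]
opening: 0.599
grip_force: 0.0
```

Call:
drive_tool(
  rows=[
    [[0,0,-0.1,0,0,0,0.6],[0,0,-0.2,0,0,0,0.6],[0,0,-0.2,0,0,0,1],[0,0,-0.2,0,0,0,1]],
  ],
)

```text
t: 19.3
eef_pos: [418.9, 326.2, 213.0]
tcp_rot: [-3.141, -0.001, 0.159]
ft_force: [-0.2, 0.5, 0.4]
opening: 0.757
grip_force: 0.0
```

```bash
python3 -c "
from plan import *
print(cur())
plan([(650,157,205,.38,6,1),(650,157,205,.38,3,1)])"
```

```text
[4.18852627e+02 3.26182997e+02 2.13029251e+02 1.58597721e-01]
[[[0.134, 0.136, 0.005, 0.0, 0.0, -0.0117, 1.0], [0.129, 0.141, 0.005, 0.0, 0.0, -0.0118, 1.0], [0.124, 0.145, 0.006, 0.0, 0.0, -0.0117, 1.0], [0.119, 0.15, 0.005, 0.0, 0.0, -0.0118, 1.0], [0.113, 0.154, 0.006, 0.0, 0.0, -0.0117, 1.0]]]
[[[0.107, 0.157, 0.005, 0.0, 0.0, -0.0118, 1.0], [0.0, 0.0, 0.0, 0.0, 0.0, 0.0, 1.0], [0.0, 0.0, 0.0, 0.0, 0.0, 0.0, 1.0], [0.0, 0.0, 0.0, 0.0, 0.0, 0.0, 1.0]]]
max [0.134  0.157  0.006  0.     0.     0.0118 1.    ]
```

Call:
drive_tool(
  rows=[
    [[0.134,0.136,0.005,0,0,-0.0118,1],[0.129,0.141,0.005,0,0,-0.0118,1],[0.124,0.145,0.006,0,0,-0.0118,1],[0.119,0.15,0.005,0,0,-0.0118,1],[0.113,0.154,0.006,0,0,-0.0118,1]],
  ],
)

```text
t: 19.92
eef_pos: [612.9, 184.2, 204.6]
tcp_rot: [-3.142, -0.001, 0.345]
ft_force: [1.1, 0.3, -0.5]
opening: 1.001
grip_force: 0.0
```

Call:
drive_tool(
  rows=[
    [[0.107,0.157,0.005,0,0,-0.0118,1],[0,0,0,0,0,0,1],[0,0,0,0,0,0,1],[0,0,0,0,0,0,1]],
  ],
)

```text
t: 20.42
eef_pos: [649.5, 158.1, 203.1]
tcp_rot: [-3.142, -0.0, 0.382]
ft_force: [0.6, -0.2, 1.0]
opening: 1.002
grip_force: 0.0
```

```bash
python3 look.py cork 656 157 .36 wc
```

```text
tcp [6.49592e+02 1.58194e+02 2.03125e+02 3.82000e-01]
[([655.0, 153.9, 5.2], 0.83), ([555.9, 8.9, 1.4], 0.39)]
[([659.1, 153.9, 35.7], 0.89)]
cork [6.56174e+02 1.54689e+02 4.63000e-01] 0.025
```

View pics/wc.png

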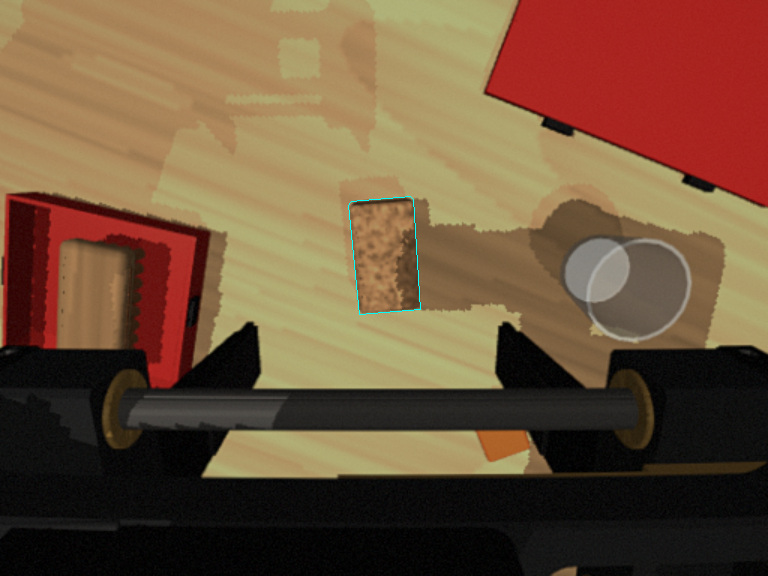

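Wrist view: cork outlined cleanly at (385,255), cup far off at (630,285). Gripping it.

```bash
python3 -c "
from plan import *
plan([(656.2,154.7,42,.462,4,1),(656.2,154.7,25,.462,1,1)])
plan([(656.2,154.7,185,.462,5,.2),(600,-60,185,.25,5,.2),(520,-270,185,.04,5,.2)],start=(656.2,154.7,25,.462))"
```

```text
[[[0.005, 0.005, 0.161, 0.0, 0.0, -0.0064, 1.0], [0.004, 0.006, 0.161, 0.0, 0.0, -0.0064, 1.0], [0.005, 0.006, 0.161, 0.0, 0.0, -0.0063, 1.0], [0.004, 0.005, 0.161, 0.0, 0.0, -0.0064, 1.0], [0.0, 0.0, 0.068, 0.0, 0.0, 0.0, 1.0]]]
max [0.005  0.006  0.161  0.     0.     0.0064 1.    ]
[[[0.0, 0.0, -0.128, 0.0, 0.0, 0.0, 0.2], [0.0, 0.0, -0.128, 0.0, 0.0, 0.0, 0.2], [0.0, 0.0, -0.128, 0.0, 0.0, 0.0, 0.2], [0.0, 0.0, -0.128, 0.0, 0.0, 0.0, 0.2], [0.0, 0.0, -0.128, 0.0, 0.0, 0.0, 0.2]]]
[[[-0.117, 0.134, 0.0, 0.0, 0.0, 0.0135, 0.2], [-0.111, 0.138, 0.0, 0.0, 0.0, 0.0135, 0.2], [-0.105, 0.143, 0.0, 0.0, 0.0, 0.0135, 0.2], [-0.099, 0.148, 0.0, 0.0, 0.0, 0.0135, 0.2], [-0.092, 0.151, 0.0, 0.0, 0.0, 0.0135, 0.2]]]
[[[-0.104, 0.147, 0.0, 0.0, 0.0, 0.0134, 0.2], [-0.097, 0.151, 0.0, 0.0, 0.0, 0.0134, 0.2], [-0.091, 0.155, 0.0, 0.0, 0.0, 0.0133, 0.2], [-0.084, 0.159, 0.0, 0.0, 0.0, 0.0134, 0.2], [-0.078, 0.163, 0.0, 0.0, 0.0, 0.0133, 0.2]]]
max [0.117  0.163  0.128  0.     0.     0.0135 0.2   ]
```

Call:
drive_tool(
  rows=[
    [[0.005,0.005,0.161,0,0,-0.0064,1],[0.004,0.006,0.161,0,0,-0.0064,1],[0.005,0.006,0.161,0,0,-0.0064,1],[0.004,0.005,0.161,0,0,-0.0064,1],[0,0,0.068,0,0,0,1]],
  ],
)

```text
t: 21.2
eef_pos: [655.6, 154.3, 22.7]
tcp_rot: [-3.141, 0.003, 0.462]
ft_force: [-0.7, 0.6, -0.3]
opening: 1.002
grip_force: 0.0
```

Call:
drive_tool(
  rows=[
    [[0,0,0,0,0,0,0.7],[0,0,0,0,0,0,0.2],[0,0,0,0,0,0,0.2],[0,0,0,0,0,0,0.2],[0,0,0,0,0,0,0.2]],
  ],
)

```text
t: 21.82
eef_pos: [656.7, 154.1, 25.1]
tcp_rot: [3.141, -0.001, 0.461]
ft_force: [0.4, -0.4, 0.2]
opening: 0.531
grip_force: 0.0
```

Call:
drive_tool(
  rows=[
    [[0,0,0,0,0,0,0.2],[0,0,0,0,0,0,0.2]],
  ],
)

```text
t: 22.08
eef_pos: [656.6, 154.1, 24.9]
tcp_rot: [3.142, -0.0, 0.461]
ft_force: [-0.3, -0.4, 2.9]
opening: 0.471
grip_force: 30.0
```

Call:
drive_tool(
  rows=[
    [[0,0,-0.128,0,0,0,0.2],[0,0,-0.128,0,0,0,0.2],[0,0,-0.128,0,0,0,0.2],[0,0,-0.128,0,0,0,0.2],[0,0,-0.128,0,0,0,0.2]],
  ],
)

```text
t: 22.7
eef_pos: [656.4, 154.0, 185.5]
tcp_rot: [-3.141, 0.0, 0.461]
ft_force: [0.7, -0.4, -0.6]
opening: 0.472
grip_force: 30.0
```

Call:
drive_tool(
  rows=[
    [[-0.117,0.134,0,0,0,0.0135,0.2],[-0.111,0.138,0,0,0,0.0135,0.2],[-0.105,0.143,0,0,0,0.0135,0.2],[-0.099,0.148,0,0,0,0.0135,0.2],[-0.092,0.151,0,0,0,0.0135,0.2]],
  ],
)

```text
t: 23.32
eef_pos: [599.8, -61.8, 184.5]
tcp_rot: [-3.141, 0.0, 0.248]
ft_force: [0.8, -0.4, -0.1]
opening: 0.473
grip_force: 30.0
```

Call:
drive_tool(
  rows=[
    [[-0.104,0.147,0,0,0,0.0134,0.2],[-0.097,0.151,0,0,0,0.0134,0.2],[-0.091,0.155,0,0,0,0.0134,0.2],[-0.084,0.159,0,0,0,0.0134,0.2],[-0.078,0.163,0,0,0,0.0134,0.2]],
  ],
)

```text
t: 23.95
eef_pos: [519.4, -271.9, 184.5]
tcp_rot: [-3.141, 0.0, 0.038]
ft_force: [0.1, 0.2, -1.1]
opening: 0.472
grip_force: 30.0
```

Call:
drive_tool(
  rows=[
    [[0,0,0,0,0,0,0.2],[0,0,0,0,0,0,0.2]],
  ],
)

```text
t: 24.2
eef_pos: [520.0, -270.3, 184.4]
tcp_rot: [-3.141, 0.0, 0.039]
ft_force: [-0.9, -0.3, 0.3]
opening: 0.472
grip_force: 30.0
```

```bash
python3 look.py tray 508 -350 .04 wt; python3 - <<'E'
from fit import *
p=env.read_camera("scene"); print(fit([p],"tray",(508,-350,.04)), [w(p,d["at"]).round(1) for d in env.place_of("tray",p)])
E
```

```text
tcp [ 5.20237e+02 -2.69910e+02  1.84502e+02  4.00000e-02]
[([501.9, -352.6, 2.1], 0.92)]
[([558.2, -362.7, 5.0], 0.56)]
tray [ 5.04920e+02 -3.53816e+02  3.40000e-02] 0.034
(array([ 5.07712450e+02, -3.46247030e+02,  2.24426139e-02]), np.float64(0.10279284399248867)) [array([ 506.3, -353.7,   -2.1])]
```

View pics/wt.png

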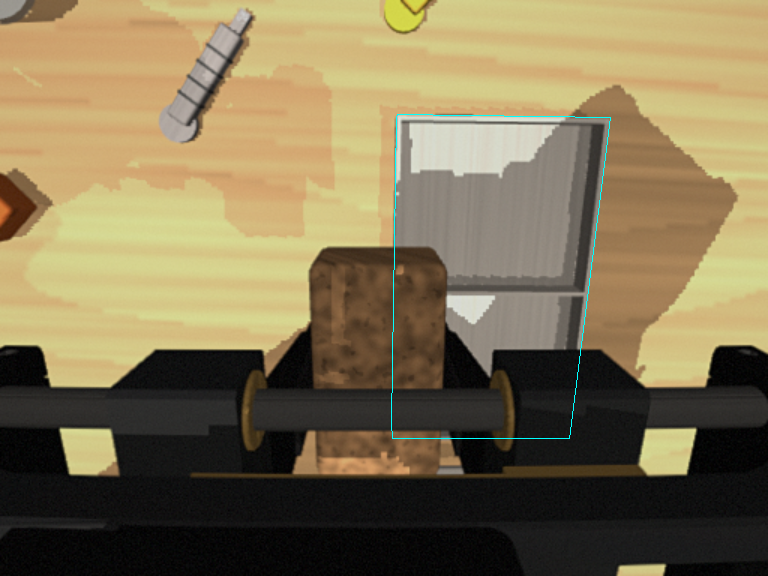

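Wrist view: cork held straight (380,340); tray outline fits, divider seen at crop row 292, far end (500,118). Moving over the handle-end compartment, then lowering part way.

```bash
python3 -c "
from plan import *
p=env.read_camera('wrist')
print(ray(p,(584/1.5,290/1.5),22),ray(p,(450/1.5,290/1.5),22), ray(p,(398/1.5,117/1.5),22),ray(p,(610/1.5,118/1.5),22))
plan([(446.3,-353.5,120,.035,4,.2),(446.3,-353.5,65,.035,2,.2),(446.3,-353.5,65,.035,2,.2)],start=(519.8,-270.3,184.7,.039))"
```

```text
[ 509.94553972 -419.34459724   22.        ] [ 505.99503383 -322.5622046    22.        ] [ 621.44109771 -279.30541956   22.        ] [ 627.56591113 -418.83972291   22.        ]
[[[-0.077, 0.08, 0.065, 0.0, 0.0, 0.0003, 0.2], [-0.077, 0.08, 0.065, 0.0, 0.0, 0.0003, 0.2], [-0.076, 0.081, 0.064, 0.0, 0.0, 0.0003, 0.2], [-0.076, 0.081, 0.065, 0.0, 0.0, 0.0004, 0.2], [0.0, 0.0, 0.11, 0.0, 0.0, 0.0, 0.2]]]
[[[0.0, 0.0, 0.11, 0.0, 0.0, 0.0, 0.2], [0.0, 0.0, 0.0, 0.0, 0.0, 0.0, 0.2], [0.0, 0.0, 0.0, 0.0, 0.0, 0.0, 0.2]]]
max [0.077  0.081  0.11   0.     0.     0.0004 0.2   ]
```

Call:
drive_tool(
  rows=[
    [[-0.077,0.08,0.065,0,0,0.0003,0.2],[-0.077,0.08,0.065,0,0,0.0003,0.2],[-0.076,0.081,0.065,0,0,0.0003,0.2],[-0.076,0.081,0.065,0,0,0.0003,0.2],[0,0,0.11,0,0,0,0.2]],
  ],
)

```text
t: 25.12
eef_pos: [446.2, -355.2, 92.1]
tcp_rot: [3.14, -0.001, 0.034]
ft_force: [0.1, -0.6, -1.1]
opening: 0.474
grip_force: 30.0
```

Call:
drive_tool(
  rows=[
    [[0,0,0.1,0,0,0,0.2],[0,0,0,0,0,0,0.2],[0,0,0,0,0,0,0.2]],
  ],
)

```text
t: 25.5
eef_pos: [447.1, -354.0, 67.9]
tcp_rot: [3.141, -0.001, 0.036]
ft_force: [-0.2, 0.6, 0.0]
opening: 0.473
grip_force: 30.0
```

```bash
python3 - <<'E'
from fit import *; from plan import *
q=cur(); print(q.round(2),env.state()["ft_force"])
p=env.read_camera("side"); o=(130,290); im=cv2.resize(p["color"][260:384,110:370],None,fx=3,fy=3,interpolation=cv2.INTER_CUBIC); draw(im,p,M["cork"],(q[0],q[1],q[3],q[2]-25),(110,260),3)
p=env.read_camera("scene"); im2=cv2.resize(p["color"][100:200,110:290],None,fx=4.333,fy=4.333,interpolation=cv2.INTER_CUBIC)[:, :780]; draw(im2,p,M["cork"],(q[0],q[1],q[3],q[2]-25),(110,100),4.333)
im=cv2.resize(im,(390,186)); im2=cv2.resize(im2,(390,217)); cv2.imwrite("pics/s4.png",cv2.resize(np.vstack([im,im2]),None,fx=1.45,fy=1.45))
E
```

```text
[ 4.4714e+02 -3.5399e+02  6.7880e+01  4.0000e-02] [-0.17113537  0.62795795  0.01741898]
```

View pics/s4.png

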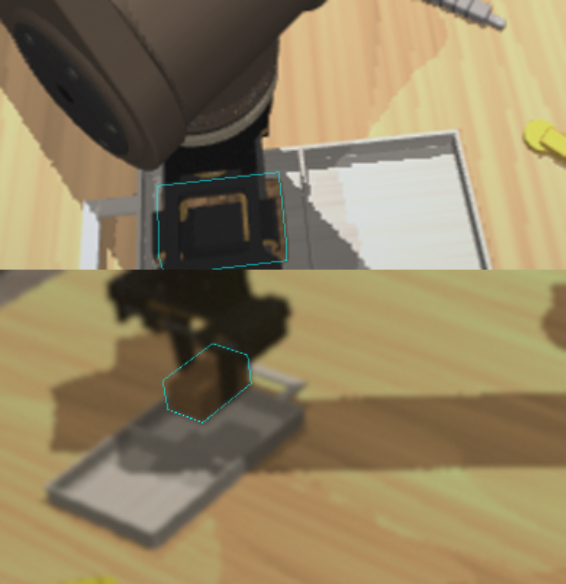

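The cork is over the handle-end compartment, between the end wall and the divider. Lowering it.

Call:
drive_tool(
  rows=[
    [[0,0,0.08,0,0,0,0.2],[0,0,0.05,0,0,0,0.2],[0,0,0.016,0,0,0,0.2],[0,0,0.005,0,0,0,0.2],[0,0,0,0,0,0,0.2]],
  ],
)

```text
t: 26.22
eef_pos: [446.8, -354.1, 29.7]
tcp_rot: [3.141, -0.0, 0.035]
ft_force: [-0.3, 0.3, 0.3]
opening: 0.47
grip_force: 30.0
```

Call:
drive_tool(
  rows=[
    [[0,0,0.004,0,0,0,0.2],[0,0,0,0,0,0,0.2],[0,0,0.002,0,0,0,0.2],[0,0,0,0,0,0,0.2]],
  ],
)

```text
t: 26.72
eef_pos: [446.7, -353.9, 27.8]
tcp_rot: [-3.142, -0.0, 0.035]
ft_force: [-0.4, 0.2, -0.7]
opening: 0.472
grip_force: 30.0
```

Call:
drive_tool(
  rows=[
    [[0,0,0.002,0,0,0,0.2],[0,0,0,0,0,0,0.2],[0,0,0,0,0,0,0.2]],
  ],
)

```text
t: 27.1
eef_pos: [446.7, -353.9, 27.8]
tcp_rot: [3.141, -0.0, 0.035]
ft_force: [-2.2, 1.8, 6.5]
opening: 0.471
grip_force: 30.0
```

Call:
drive_tool(
  rows=[
    [[0,0,0,0,0,0,0.65],[0,0,0,0,0,0,0.65],[0,0,0,0,0,0,0.65],[0,0,-0.04,0,0,0,0.65],[0,0,-0.1,0,0,0,0.65]],
  ],
)

```text
t: 27.72
eef_pos: [446.3, -353.6, 62.4]
tcp_rot: [-3.14, 0.001, 0.035]
ft_force: [-1.0, -0.5, -0.3]
opening: 0.648
grip_force: 0.0
```

Call:
drive_tool(
  rows=[
    [[0,0,-0.2,0,0,0,0.65],[0,0,-0.2,0,0,0,1],[0,0,-0.2,0,0,0,1],[0,0,0,0,0,0,1]],
  ],
)

```text
t: 28.22
eef_pos: [447.5, -354.7, 216.6]
tcp_rot: [3.136, -0.005, 0.035]
ft_force: [-0.5, -0.1, -1.0]
opening: 0.91
grip_force: 0.0
```

```bash
python3 -c "
from plan import *
print(cur())
plan([(640,-155,200,2.64,15,1),(640,-155,200,2.64,2,1)])"
```

```text
[ 4.47504510e+02 -3.54724521e+02  2.16627681e+02  3.52212183e-02]
[[[0.053, -0.051, 0.004, 0.0, 0.0, -0.0553, 1.0], [0.061, -0.041, 0.004, 0.0, 0.0, -0.0553, 1.0], [0.068, -0.03, 0.005, 0.0, 0.0, -0.0553, 1.0], [0.072, -0.018, 0.004, 0.0, 0.0, -0.0553, 1.0], [0.074, -0.006, 0.005, 0.0, 0.0, -0.0553, 1.0]]]
[[[0.074, 0.007, 0.004, 0.0, 0.0, -0.0553, 1.0], [0.071, 0.02, 0.005, 0.0, 0.0, -0.0553, 1.0], [0.067, 0.032, 0.004, 0.0, 0.0, -0.0553, 1.0], [0.06, 0.043, 0.005, 0.0, 0.0, -0.0552, 1.0], [0.052, 0.053, 0.004, 0.0, 0.0, -0.0553, 1.0]]]
[[[0.042, 0.061, 0.005, 0.0, 0.0, -0.0552, 1.0], [0.031, 0.067, 0.004, 0.0, 0.0, -0.0553, 1.0], [0.019, 0.071, 0.005, 0.0, 0.0, -0.0552, 1.0], [0.006, 0.074, 0.004, 0.0, 0.0, -0.0553, 1.0], [-0.007, 0.073, 0.005, 0.0, 0.0, -0.0552, 1.0]]]
[[[0.0, 0.0, 0.0, 0.0, 0.0, 0.0, 1.0], [-0.001, 0.0, 0.0, 0.0, 0.0, 0.0, 1.0]]]
max [0.074  0.074  0.005  0.     0.     0.0553 1.    ]
```

Call:
drive_tool(
  rows=[
    [[0.053,-0.051,0.004,0,0,-0.0553,1],[0.061,-0.041,0.004,0,0,-0.0553,1],[0.068,-0.03,0.005,0,0,-0.0553,1],[0.072,-0.018,0.004,0,0,-0.0553,1],[0.074,-0.006,0.005,0,0,-0.0553,1]],
  ],
)

```text
t: 28.85
eef_pos: [510.9, -286.8, 206.0]
tcp_rot: [-3.14, -0.0, 0.909]
ft_force: [0.8, -0.0, -0.9]
opening: 1.005
grip_force: 0.0
```

Call:
drive_tool(
  rows=[
    [[0.074,0.007,0.004,0,0,-0.0553,1],[0.071,0.02,0.005,0,0,-0.0553,1],[0.067,0.032,0.004,0,0,-0.0553,1],[0.06,0.043,0.005,0,0,-0.0553,1],[0.052,0.053,0.004,0,0,-0.0553,1]],
  ],
)

```text
t: 29.48
eef_pos: [575.0, -220.0, 200.4]
tcp_rot: [-3.14, -0.001, 1.778]
ft_force: [0.0, 0.8, 0.5]
opening: 0.998
grip_force: 0.0
```

Call:
drive_tool(
  rows=[
    [[0.042,0.061,0.005,0,0,-0.0553,1],[0.031,0.067,0.004,0,0,-0.0553,1],[0.019,0.071,0.005,0,0,-0.0553,1],[0.006,0.074,0.004,0,0,-0.0553,1],[-0.007,0.073,0.005,0,0,-0.0553,1]],
  ],
)

```text
t: 30.1
eef_pos: [638.9, -153.6, 194.7]
tcp_rot: [-3.141, -0.002, 2.647]
ft_force: [0.9, -0.4, 0.1]
opening: 1.001
grip_force: 0.0
```

Call:
drive_tool(
  rows=[
    [[0,0,0,0,0,0,1],[0,0,0,0,0,0,1]],
  ],
)

```text
t: 30.35
eef_pos: [638.4, -154.4, 195.1]
tcp_rot: [-3.141, -0.001, 2.637]
ft_force: [0.8, -0.1, 0.3]
opening: 0.998
grip_force: 0.0
```

```bash
python3 look.py scraper 645 -149 -.5 wsc
```

```text
tcp [ 638.403 -154.649  195.37     2.638]
[([646.3, -145.1, -0.6], 0.92), ([714.8, -302.4, -2.8], 0.89), ([504.7, -354.6, -0.4], 0.6)]
[([637.8, -137.4, 8.8], 0.97), ([724.6, -310.2, 6.3], 0.57)]
scraper [ 6.44832e+02 -1.49328e+02 -5.99000e-01] 0.088
```

View pics/wsc.png

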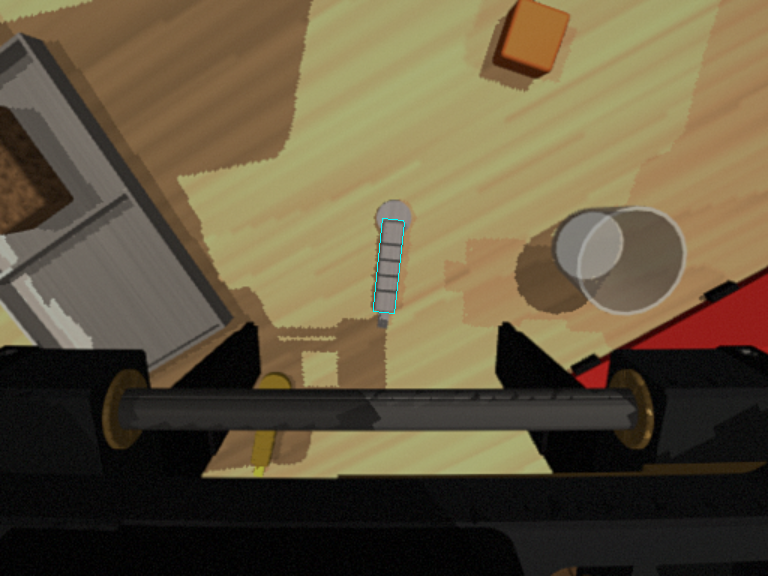

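Wrist view: the stainless scraper's handle bar is outlined at (390,265), head at the top (395,215), tip at the bottom (383,323). The yellow look-alike is apart at (265,420). Going down gently so that the fingertips stop 2 mm above the table.

```bash
python3 -c "
from plan import *
plan([(644.8,-149.3,50,2.541,4,.6),(644.8,-149.3,28,2.541,1,.6),(644.8,-149.3,24,2.541,1,.6),(644.8,-149.3,24,2.541,2,.6)])"
```

```text
[[[-0.003, 0.008, 0.146, 0.0, 0.0, 0.0078, 0.6], [-0.003, 0.008, 0.145, 0.0, 0.0, 0.0077, 0.6], [-0.002, 0.008, 0.146, 0.0, 0.0, 0.0078, 0.6], [-0.002, 0.007, 0.145, 0.0, 0.0, 0.0077, 0.6], [0.0, 0.001, 0.088, 0.0, 0.0, 0.0, 0.6]]]
[[[0.0, 0.0, 0.016, 0.0, 0.0, 0.0, 0.6], [0.0, 0.0, 0.0, 0.0, 0.0, 0.0, 0.6], [0.0, 0.0, 0.0, 0.0, 0.0, 0.0, 0.6]]]
max [0.003  0.008  0.146  0.     0.     0.0078 0.6   ]
```

Call:
drive_tool(
  rows=[
    [[-0.003,0.008,0.146,0,0,0.0078,0.6],[-0.003,0.008,0.146,0,0,0.0078,0.6],[-0.002,0.008,0.146,0,0,0.0078,0.6],[-0.002,0.008,0.146,0,0,0.0078,0.6],[0,0,0.08,0,0,0,0.6]],
  ],
)

```text
t: 31.12
eef_pos: [644.5, -148.7, 28.0]
tcp_rot: [-3.141, -0.002, 2.542]
ft_force: [0.6, -0.8, -0.0]
opening: 0.606
grip_force: 0.0
```

Call:
drive_tool(
  rows=[
    [[0,0,0,0,0,0,0.6],[0,0,0,0,0,0,0.6],[0,0,0,0,0,0,0.6]],
  ],
)

```text
t: 31.5
eef_pos: [645.8, -148.8, 31.0]
tcp_rot: [3.141, 0.002, 2.543]
ft_force: [-0.1, 0.1, 0.3]
opening: 0.598
grip_force: 0.0
```

Call:
drive_tool(
  rows=[
    [[0,0,0.02,0,0,0,0.6],[0,0,0.012,0,0,0,0.6],[0,0,0.006,0,0,0,0.6],[0,0,0,0,0,0,0.6],[0,0,0,0,0,0,0.6]],
  ],
)

```text
t: 32.12
eef_pos: [645.2, -148.6, 20.1]
tcp_rot: [3.142, -0.0, 2.543]
ft_force: [0.6, 0.4, -0.6]
opening: 0.603
grip_force: 0.0
```

Call:
drive_tool(
  rows=[
    [[0,0,0,0,0,0,0.05],[0,0,0,0,0,0,0.05],[0,0,0,0,0,0,0.05],[0,0,0,0,0,0,0.05],[0,0,0,0,0,0,0.05]],
  ],
)

```text
t: 32.75
eef_pos: [645.2, -148.6, 20.1]
tcp_rot: [3.142, 0.0, 2.543]
ft_force: [1.2, -0.8, -0.2]
opening: 0.163
grip_force: 30.0
```

Call:
drive_tool(
  rows=[
    [[0,0,0,0,0,0,0.05],[0,0,0,0,0,0,0.05]],
  ],
)

```text
t: 33.0
eef_pos: [645.2, -148.6, 20.1]
tcp_rot: [3.142, 0.0, 2.543]
ft_force: [-0.4, -0.7, 0.2]
opening: 0.164
grip_force: 30.0
```

```bash
python3 -c "
from plan import *
plan([(645.2,-148.6,110,2.543,4,.05),(645.2,-148.6,110,2.543,1,.05),(565,-355,110,1.606,8,.05),(565,-355,60,1.606,2,.05)],start=(645.2,-148.6,20.1,2.543))"
```

```text
[[[0.0, 0.0, -0.09, 0.0, 0.0, 0.0, 0.05], [0.0, 0.0, -0.09, 0.0, 0.0, 0.0, 0.05], [0.0, 0.0, -0.09, 0.0, 0.0, 0.0, 0.05], [0.0, 0.0, -0.09, 0.0, 0.0, 0.0, 0.05], [0.0, 0.0, 0.0, 0.0, 0.0, 0.0, 0.05]]]
[[[-0.025, -0.108, 0.0, 0.0, 0.0, 0.0373, 0.05], [-0.037, -0.104, 0.0, 0.0, 0.0, 0.0373, 0.05], [-0.049, -0.099, 0.0, 0.0, 0.0, 0.0373, 0.05], [-0.061, -0.093, 0.0, 0.0, 0.0, 0.0373, 0.05], [-0.071, -0.085, 0.0, 0.0, 0.0, 0.0373, 0.05]]]
[[[-0.081, -0.076, 0.0, 0.0, 0.0, 0.0373, 0.05], [-0.089, -0.066, 0.0, 0.0, 0.0, 0.0372, 0.05], [-0.096, -0.055, 0.0, 0.0, 0.0, 0.0373, 0.05], [0.0, 0.0, 0.1, 0.0, 0.0, 0.0, 0.05], [0.0, 0.0, 0.1, 0.0, 0.0, 0.0, 0.05]]]
max [0.096  0.108  0.1    0.     0.     0.0373 0.05  ]
```

Call:
drive_tool(
  rows=[
    [[0,0,-0.09,0,0,0,0.05],[0,0,-0.09,0,0,0,0.05],[0,0,-0.09,0,0,0,0.05],[0,0,-0.09,0,0,0,0.05],[0,0,0,0,0,0,0.05]],
  ],
)

```text
t: 33.62
eef_pos: [645.8, -148.8, 111.5]
tcp_rot: [3.141, 0.003, 2.543]
ft_force: [-0.5, 0.4, -1.5]
opening: 0.164
grip_force: 30.0
```

Call:
drive_tool(
  rows=[
    [[-0.025,-0.108,0,0,0,0.0373,0.05],[-0.037,-0.104,0,0,0,0.0373,0.05],[-0.049,-0.099,0,0,0,0.0373,0.05],[-0.061,-0.093,0,0,0,0.0373,0.05],[-0.071,-0.085,0,0,0,0.0373,0.05]],
  ],
)

```text
t: 34.25
eef_pos: [594.1, -278.1, 108.7]
tcp_rot: [-3.141, -0.001, 1.953]
ft_force: [-0.2, -0.4, -0.2]
opening: 0.165
grip_force: 30.0
```

Call:
drive_tool(
  rows=[
    [[-0.081,-0.076,0,0,0,0.0373,0.05],[-0.089,-0.066,0,0,0,0.0373,0.05],[-0.096,-0.055,0,0,0,0.0373,0.05],[0,0,0.1,0,0,0,0.05],[0,0,0.1,0,0,0,0.05]],
  ],
)

```text
t: 34.88
eef_pos: [564.4, -355.3, 58.2]
tcp_rot: [-3.141, -0.001, 1.605]
ft_force: [0.2, -0.6, -0.8]
opening: 0.164
grip_force: 30.0
```

Call:
drive_tool(
  rows=[
    [[0,0,0,0,0,0,0.05],[0,0,0,0,0,0,0.05],[0,0,0,0,0,0,0.05]],
  ],
)

```text
t: 35.25
eef_pos: [565.4, -355.2, 61.0]
tcp_rot: [3.141, 0.001, 1.606]
ft_force: [-0.2, -0.8, -0.9]
opening: 0.164
grip_force: 30.0
```

```bash
python3 - <<'E'
from fit import *; from plan import *
s=env.state(); print(cur().round(2),s["tcp_rot"],s["opening"])
p=env.read_camera("wrist"); a=cv2.resize(p["color"],(400,300)); p=env.read_camera("scene"); b=cv2.resize(p["color"][100:220,90:250],(400,300),interpolation=cv2.INTER_CUBIC)
cv2.imwrite("pics/s5.png",np.hstack([a,b]))
E
```

```text
[ 565.37 -355.24   61.01    1.61] [3.14050154e+00 8.02091180e-04 1.60581352e+00] 0.16441756111956235
```

View pics/s5.png

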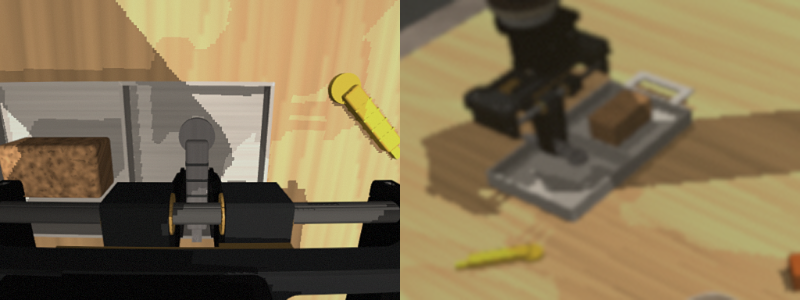

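Wrist view: scraper is centred and straight between divider (128,150) and end wall (268,150); the cork lies flat in the handle end. Lowering the scraper.

Call:
drive_tool(
  rows=[
    [[0,0,0.08,0,0,0,0.05],[0,0,0.05,0,0,0,0.05],[0,0,0.012,0,0,0,0.05],[0,0,0.004,0,0,0,0.05],[0,0,0,0,0,0,0.05]],
  ],
)

```text
t: 35.98
eef_pos: [565.1, -355.2, 23.6]
tcp_rot: [3.141, 0.0, 1.606]
ft_force: [-0.2, 0.8, -1.0]
opening: 0.168
grip_force: 30.0
```

Call:
drive_tool(
  rows=[
    [[0,0,0.003,0,0,0,0.05],[0,0,0,0,0,0,0.05],[0,0,0,0,0,0,0.05]],
  ],
)

```text
t: 36.35
eef_pos: [565.2, -355.2, 23.1]
tcp_rot: [3.141, 0.0, 1.606]
ft_force: [-0.3, -0.4, 2.8]
opening: 0.166
grip_force: 30.0
```

Call:
drive_tool(
  rows=[
    [[0,0,0.002,0,0,0,0.05],[0,0,0,0,0,0,0.05],[0,0,0,0,0,0,0.05]],
  ],
)

```text
t: 36.72
eef_pos: [565.2, -355.2, 23.1]
tcp_rot: [3.141, 0.0, 1.606]
ft_force: [-1.4, 1.4, 6.4]
opening: 0.165
grip_force: 30.0
```

In contact. Releasing and withdrawing upward.

Call:
drive_tool(
  rows=[
    [[0,0,0,0,0,0,0.4],[0,0,0,0,0,0,0.4],[0,0,0,0,0,0,0.4],[0,0,-0.04,0,0,0,0.4],[0,0,-0.1,0,0,0,0.4]],
  ],
)

```text
t: 37.35
eef_pos: [564.5, -354.7, 57.1]
tcp_rot: [-3.14, -0.002, 1.606]
ft_force: [-0.4, 0.3, 0.2]
opening: 0.397
grip_force: 0.0
```

Call:
drive_tool(
  rows=[
    [[0,0,-0.2,0,0,0,0.4],[0,0,-0.2,0,0,0,0.4],[0,0,-0.2,0,0,0,0.4],[0.15,0.0,-0.1,0,0,0,0.4],[0.15,0,0,0,0,0,0.4]],
  ],
)

```text
t: 37.98
eef_pos: [562.6, -279.7, 235.2]
tcp_rot: [3.138, 0.002, 1.605]
ft_force: [1.4, 0.5, -1.5]
opening: 0.399
grip_force: 0.0
```

Call:
drive_tool(
  rows=[
    [[0.2,0,0,0,0,0,0.4],[0.2,0,0,0,0,0,0.4],[0,0,0,0,0,0,0.4]],
  ],
)

```text
t: 38.35
eef_pos: [558.6, -177.4, 233.3]
tcp_rot: [3.141, -0.0, 1.609]
ft_force: [0.7, 0.4, -0.1]
opening: 0.402
grip_force: 0.0
```

```bash
python3 - <<'E'
from h import *
a=env.read_camera("scene"); b=env.read_camera("side")
A=cv2.resize(a["color"][110:310,90:430],(760,447))[:, :]; 
B=cv2.resize(b["color"],(400,300)); A=cv2.resize(a["color"][110:310,90:430],(400,235)); C=cv2.resize(b["color"][80:180,150:310],(400,250)); D=cv2.resize(b["color"][280:384,130:370],(400,173))
L=np.vstack([B,A]); R=np.vstack([C,D]); R=cv2.copyMakeBorder(R,0,L.shape[0]-R.shape[0],0,0,cv2.BORDER_CONSTANT)
cv2.imwrite("pics/end.png",np.hstack([L,R]))
E
```

```text
(no output)
```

View pics/end.png

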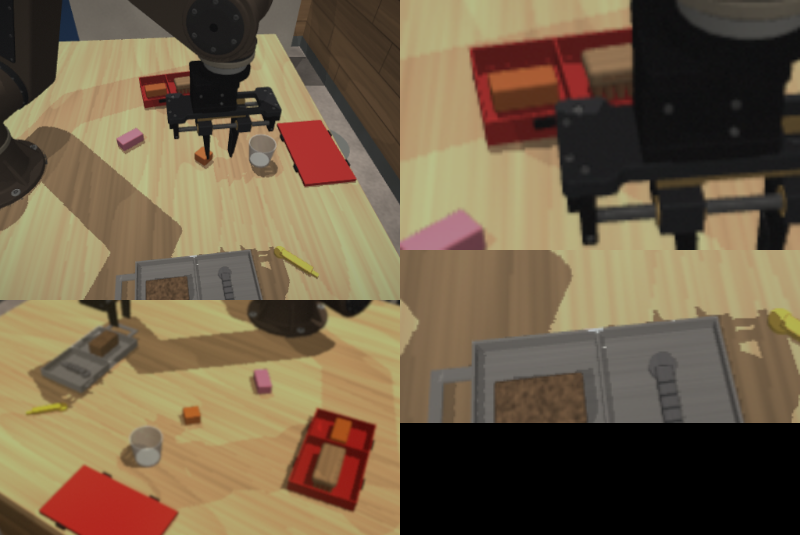

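The final views show the bar (525,87) and brush (608,70) in the box, and the cork (540,398) and scraper (668,385) flat in the tray. The stub, cup, pink and yellow pieces have not moved, and the arm is clear.

```bash
python3 -c "
from h import *
print(env.job_done())"
```

```text
the job is handed in; nothing more can be done
None
```

I made up both kits and handed the job in at about 38 s of the 106 s allowed. The last pictures show all four things in their compartments, with the stub, cup and look-alikes where they were; no verdict came back.

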